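Pack a two-tier confectionery gift box

ROBOT

A 7-joint arm with a two-finger parallel gripper is mounted at the origin on the work surface. World frame = base frame: x ahead of the robot, y to its left, z up, the work surface at z = 0. Lengths are in m, angles in rad, forces in N, time in s.
With the tool pointing down it reaches from about 0.425 to 0.825 m from the base axis. Payload 3.6 kg.
Tool frame: the origin (TCP) lies midway between the tips of the shut fingers; the grasp point (between the pads) lies 19 mm behind it; z points along the fingers, y is the line along which they close (so a half turn about z gives the same grasp; the last joint's range is limited). The gripper opens to 85 mm and grips with 20 to 120 N. Pads are 22 mm wide; open, the fingers measure 114 mm over their backs; the gripper's body (76 mm by 85 mm) begins 54 mm behind the grasp point. The pads swing forward as they close: fully open they stand 13 mm farther back than shut.
Start: joints at [-1.208, 0.615, -0.013, 1.423, 0.008, 1.103, -0.04], TCP at [0.246, 0.601, 0.231] pointing down, gripper open.
Joint ranges: [-3.12, 3.12], [-0.3, 2.06], [-1.34, 1.32], [0.26, 2.42], [-1.36, 4.5], [0.01, 1.98], [-2.84, 2.84]. Speed limits (rad/s): [2.79, 2.79, 3.14, 3.14, 3.14, 3.14, 3.14].

INTERFACE

Orientations are given as a 3x3 rotation matrix whose columns are the frame's x, y, z axes.
In Python, from station import * gives the robot as it stands.
- The arm moves only by the shell command python3 -m jog, which reads ROWS from standard input. ROWS is one flat JSON list of numbers that holds 1 to 5 rows one after another, with no inner brackets; each row has 7 numbers: a rotation vector rx, ry, rz in normalised numbers (1 is 90 degrees), then dx, dy, dz in fractions of the full range, 1 being 400 mm, then the finger opening in m; each row is the pose to reach, as a shift and turn from the pose commanded when the command began, along the tool's axes at that moment; what a row does not reach only later rows make up. A row lasts 1/8 s, in which the tool goes at most 0.0625 m and 0.188 rad, less where a joint would pass 70% of its speed; a pose out of reach is approached as far as the arm can. The fingers move at their own pace and stop on an object; the grip force is fixed at half the most. Time passes only in rows, so rows that do not move let the fingers close. It prints the time, the measured TCP pose, the force, the opening and the grip force at its end. Shift and turn numbers lie between -1 and 1, and a call with a number outside is refused. Input that does not fit is refused with a message, and nothing moves.
- read_state(): the state, without advancing time (a new reading comes with each control period).
- snapshot(name): name is "scene" or "top" or "wrist"; returns a dict with "image" (480x640x3 uint8, red, green, blue), "camera_matrix" (3x3 intrinsics, pixels), "world_from_camera" (4x4, takes a point from camera to world coordinates); the wrist camera has in their place "tool_from_camera" (4x4, takes a point from camera to tool coordinates, whose origin is the TCP and whose axes are the flange's). Camera axes: x right, y down, z forward; pixel columns grow to the right and rows downward; lengths in m; the calibration is good to about 2 mm. A picture is of the moment at which its call begins: read the wrist's pose just before it. There is no depth.
- job_done(): hands the job in; it is judged then, once.
The state is a dict: "time": time; "q": joint angles; "dq": joint speeds; "joint_efforts": joint torques, N m; "ee_pos": TCP position; "eef_rot": TCP orientation; "ft_force": force on the tool from outside, world axes, zero at the start; "wrist_torque": the same for the moment, N m; "grip_width": finger opening in m; "grasp_force": force on a finger pad.
Only numpy, scipy, OpenCV 4.12 (cv2) and the standard library are available. Lean on these libraries where they do the work, as an engineer would, in place of code of your own. Each camera call takes 0.05 s, during which the arm holds its last target. There are 200 camera calls.

TASK

Pack the two-tier gift box on the small wooden board, in this order: set the black tier in the middle of the board with its long side along the board's long side, stand the gold tin in it, stack the green tier squarely on the black one, stand the blue tin in the green tier, and close it with the red lid, seated squarely on top. Set each thing down gently rather than dropping it, keep everything upright, and leave the jar, the carton and the pastry ring where they stand.

Things in the scene. Friction and masses are not known exactly. Their poses are not given: they have to be found in the camera images.
- board: Fixed mid-brown wooden board lying on the steel table, 150 (x) x 96 (y) x 8 mm thick, flat top without rim. Origin: centre of its underside (its top is 8 mm above); x along its length, y across, z up. Where the gift box is built. At the start board, tiers and lid lie in a far row in any order, lengths within 20 degrees of straight ahead.
- black_tier: Black box tier: rigid open-topped plastic tray 116 (x) x 62 (y) x 46 mm high, walls and floor 4 mm thick (inside 108 x 54 x 42 mm deep), flat underside. Origin: centre of its underside; x along its length, y across, z up. Loose, 0.14 to 0.28 kg. Bottom of the gift box.
- green_tier: Green box tier: rigid open-topped plastic tray 116 (x) x 62 (y) x 46 mm high, walls and floor 4 mm thick (inside 108 x 54 x 42 mm deep), flat underside. Origin: centre of its underside; x along its length, y across, z up. Loose, 0.14 to 0.28 kg. Rests on the black one's rim, outlines matching, no interlock.
- lid: Red lid: a flat plate 116 (x) x 62 (y) x 8 mm with a white bar handle standing on its middle, 60 mm long (x), 14 mm wide (y) and 22 mm high, so 30 mm high in all. Flat underside, no interlock: it rests on the tier's rim, outlines matching. Origin: centre of its underside; x along its length, y across, z up. Loose, 0.08 to 0.17 kg.
- gold_tin: Gold-yellow tin: a plain closed upright cylinder, 38 mm diameter, 36 mm high. Origin: centre of its underside, z up. Loose, 0.07 to 0.14 kg. Goes in the black tier; standing in it, its top is 6 mm below the rim. At the start the two tins, jar, carton and pastry ring stand in a near row, in any order, about 15 cm apart.
- blue_tin: Dark blue tin: a plain closed upright cylinder, 38 mm diameter, 36 mm high. Origin: centre of its underside, z up. Loose, 0.07 to 0.14 kg. Goes in the green tier; standing in it, its top is 6 mm below the rim.
- jar: Bystander: amber glass jar with a white cap, 52 mm diameter, 75 mm high. Origin: centre of its underside. Loose; not to be moved.
- carton: Bystander: plain cardboard carton, 50 x 55 x 45 mm high. Origin: centre of its underside. Loose; not to be moved.
- pastry_ring: Bystander: bare metal pastry ring, open at both ends, 60 mm outer diameter, 40 mm high. Origin: centre of its underside. Loose; not to be moved.
Things that resemble listed ones, but are neither listed nor needed, are in the scene too. There is more than one size of the green_tier; the job needs the middle-sized.

How it is judged:
On the way, in this order (a step that is already met when the one before it is completed fails the run):
1. the black box tier stands on the wooden board (horizontal distance between black_tier and board below 0.015 m and z of black_tier in the frame of board between 0.004 and 0.012 m and angle between the x axis of black_tier and the x axis of board, either way round below 0.17 rad and angle between black_tier's own z axis and vertical below 0.08 rad), for 0.2 s.
2. the gold tin stands in the black tier (horizontal distance between gold_tin and black_tier below 0.042 m and z of gold_tin in the frame of black_tier between 0 and 0.009 m and angle between gold_tin's own z axis and vertical below 0.1 rad), for 0.2 s.
3. the green box tier stands on the black one (horizontal distance between green_tier and black_tier below 0.01 m and z of green_tier in the frame of black_tier between 0.042 and 0.05 m and angle between the x axis of green_tier and the x axis of black_tier, either way round below 0.14 rad and angle between green_tier's own z axis and vertical below 0.08 rad), for 0.2 s.
4. the blue tin stands in the green tier (horizontal distance between blue_tin and green_tier below 0.042 m and z of blue_tin in the frame of green_tier between 0 and 0.009 m and angle between blue_tin's own z axis and vertical below 0.1 rad), for 0.2 s.
5. the red lid lies on the green tier (horizontal distance between lid and green_tier below 0.01 m and z of lid in the frame of green_tier between 0.042 and 0.05 m and angle between the x axis of lid and the x axis of green_tier, either way round below 0.14 rad and angle between lid's own z axis and vertical below 0.08 rad), for 0.2 s.
At the end, for the whole second after the job is handed in: All released and at rest, upright: black tier on the board within 15 mm of its centre and 10 degrees of its length; green tier on black, lid on green, each within 10 mm, 8 degrees and 4 mm of seated height; gold tin on the black tier's floor, blue tin on the green tier's (all of step 1 and all of step 2 and all of step 3 and all of step 4 and all of step 5 and linear speed of each of black_tier, green_tier, lid, gold_tin, blue_tin below 0.02 m/s); the robot touches nothing.
It fails at once if the jar, the carton or the pastry ring is moved more than 20 mm (distance of any of jar, carton, pastry_ring from where it was at the start of the episode above 0.02 m).
It fails at once if a tier, tin or the lid is dropped (falls freely through about 30 mm or more) ((linear speed of black_tier above 0.75 m/s and contact force between black_tier and anything else below 0.02 N) or (linear speed of green_tier above 0.75 m/s and contact force between green_tier and anything else below 0.02 N) or (linear speed of lid above 0.75 m/s and contact force between lid and anything else below 0.02 N) or (linear speed of gold_tin above 0.75 m/s and contact force between gold_tin and anything else below 0.02 N) or (linear speed of blue_tin above 0.75 m/s and contact force between blue_tin and anything else below 0.02 N)).
It fails at once if a tier, tin or the lid is tipped over (more than 45 degrees) (angle between any of black_tier, green_tier, lid, gold_tin, blue_tin's own z axis and vertical above 0.785 rad).
It also fails if it takes over 131 s, if anything falls off the work surface, if the arm or the gripper's body presses on something with over 40 N, if the wrist force passes 120 N, or if a joint passes its speed limit or range.

## Working session

There is one attempt and no reset: what is moved stays moved. The work goes in short steps, Python scripts to look and compute and a shell command to move; the robot and the scene stay as the last step left them, time stands still between calls to the robot, and variables do not carry over. Pictures are saved under pics/ and viewed, at most 14 in all, crops included, and the job is handed in when it is done.

```bash
ls; mkdir -p pics; cat > h.py <<'E'
import numpy as np, cv2
from station import *
def save(n,name):
    s=snapshot(n); cv2.imwrite(f'pics/{name}.png',s['image'][:,:,::-1]); np.savez(f'pics/{name}.npz',**s); return s
def ray(s,uv,z,T=None):
    T=s['world_from_camera'] if T is None else T
    uv=np.atleast_2d(np.asarray(uv,float)); d=np.c_[uv,np.ones(len(uv))]@np.linalg.inv(s['camera_matrix']).T@T[:3,:3].T
    o=T[:3,3]; return o+d*((z-o[2])/d[:,2])[:,None]
E
python3 - <<'E'
from h import *
st=read_state(); print(st)
for n in('top','scene'):
    s=save(n,n+'0'); print(s['camera_matrix'],s['world_from_camera'])
E
```

```text
pics
{'time': 0.0, 'q': array([-1.20846088,  0.61593896, -0.01261985,  1.4249257 ,  0.00809392,
        1.10342348, -0.04037293]), 'dq': array([ 0.00082936,  0.00075529,  0.00052876, -0.00241921, -0.00090034,
        0.00175597,  0.00070435]), 'joint_efforts': array([-1.02409654e-04, -4.69209838e+01,  2.59334380e-01, -1.71031380e+01,
        9.95452545e-03,  9.55863070e-03, -5.65174872e-06]), 'ee_pos': array([0.24611347, 0.60075655, 0.23011647]), 'eef_rot': array([[-9.25386791e-01,  3.79022876e-01, -9.72717738e-04],
       [ 3.79024122e-01,  9.25383522e-01, -2.46016037e-03],
       [-3.23200933e-05, -2.64528340e-03, -9.99996501e-01]]), 'ft_force': array([-0.36967069,  0.92183652,  0.33695501]), 'wrist_torque': array([ 0.02563655, -0.01012763,  0.02128068]), 'grasp_force': 0.0, 'grip_width': 0.08536712867250298}
[[584.61610075   0.         319.50885885]
 [  0.         584.61610075 240.41127437]
 [  0.           0.           1.        ]] [[ 0.00855371 -0.97982819  0.19965858  0.36439815]
 [-0.99996188 -0.00803126  0.00342648 -0.00192477]
 [-0.00175385 -0.19968028 -0.97985954  1.2672852 ]
 [ 0.          0.          0.          1.        ]]
[[513.42712932   0.         317.67842039]
 [  0.         513.42712932 249.00161512]
 [  0.           0.           1.        ]] [[-0.63119191  0.64933948 -0.42421105  1.0329579 ]
 [ 0.77552028  0.51928928 -0.35903613  0.34680777]
 [-0.01284808 -0.55560497 -0.83134713  0.82367022]
 [ 0.          0.          0.          1.        ]]
```

View pics/top0.png

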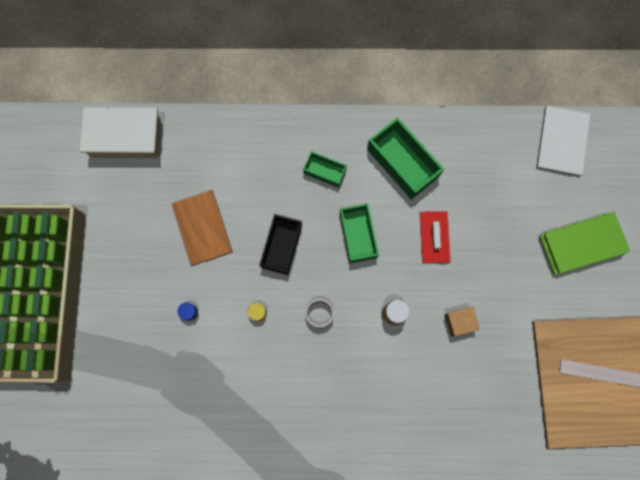

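View pics/scene0.png

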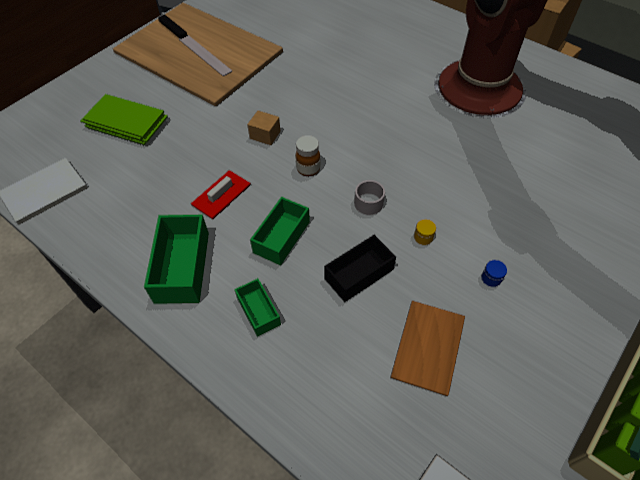

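Top view: board (202,228), black tier (281,245), lid (435,237), blue tin (187,312), gold tin (257,312), ring (320,313), jar (397,312) and carton (462,321). The green trays are small (325,169), middle (359,234) and large (405,158). There is also a flat lime stack at (585,243). I expect the one at (359,234) to be the 116x62 tier, so I'll measure all three and crop that area.

```bash
cat >> h.py <<'E'
M={'board':((5,90,60),(18,255,190)),'black':((0,0,0),(180,255,45)),'green':((55,120,30),(75,255,255)),'red':((0,150,90),(6,255,255)),
 'blue':((110,120,60),(130,255,255)),'gold':((20,140,80),(32,255,255)),'white':((0,0,190),(180,40,255))}
def blobs(img,c,roi,amin=60,k=0):
    m=cv2.inRange(cv2.cvtColor(img,cv2.COLOR_RGB2HSV),*map(np.array,M[c])); z=np.zeros_like(m); a,b,e,f=roi; z[b:f,a:e]=m[b:f,a:e]
    if k: z=cv2.morphologyEx(z,cv2.MORPH_OPEN,np.ones((k,k),np.uint8))
    cs=cv2.findContours(z,cv2.RETR_EXTERNAL,cv2.CHAIN_APPROX_NONE)[0]
    return sorted([x[:,0] for x in cs if cv2.contourArea(x)>amin],key=lambda x:-len(x))
def rect(P):
    "centre, long side, short side, yaw of the long side (world, -90..90) of xy points in m"
    (cx,cy),(w,h),a=cv2.minAreaRect((P[:,:2]*1000).astype(np.float32))
    if w<h: w,h,a=h,w,a+90
    return cx/1000,cy/1000,w,h,(a+90)%180-90
E
python3 - <<'E'
from h import *
s=dict(np.load('pics/top0.npz')); im=s['image']
cv2.imwrite('pics/crop1.png',cv2.resize(im[110:290,240:480,::-1],None,fx=3,fy=3,interpolation=cv2.INTER_CUBIC))
for c,z,roi in [('board',.008,(160,180,245,275)),('black',.046,(250,205,310,285)),('green',.046,(290,110,460,280)),('red',.008,(410,200,460,275)),('blue',.036,(170,290,210,335)),('gold',.036,(240,295,275,330)),('white',.03,(425,215,450,260))]:
    for b in blobs(im,c,roi):
        print(c,b.mean(0).round(),np.round(rect(ray(s,b,z)),4))
E
```

```text
board [201. 227.] [  0.649    0.2638 148.4662  93.3528  19.9276]
black [281. 245.] [ 6.038000e-01  8.430000e-02  1.175293e+02  6.187630e+01 -1.474620e+01]
green [404. 159.] [  0.8006  -0.1812 159.6286  97.3708  39.7414]
green [358. 233.] [ 6.308000e-01 -8.080000e-02  1.174586e+02  6.103260e+01  1.108620e+01]
green [324. 169.] [ 7.72600e-01 -7.00000e-03  8.41902e+01  4.94656e+01  6.78181e+01]
red [435. 237.] [  0.6313  -0.2505 112.9455  58.7674   1.3044]
blue [186. 311.] [  0.4619   0.2802  36.1613  33.4461 -89.5167]
gold [257. 312.] [ 0.461   0.1333 33.6644 31.5056  1.5765]
```

View pics/crop1.png

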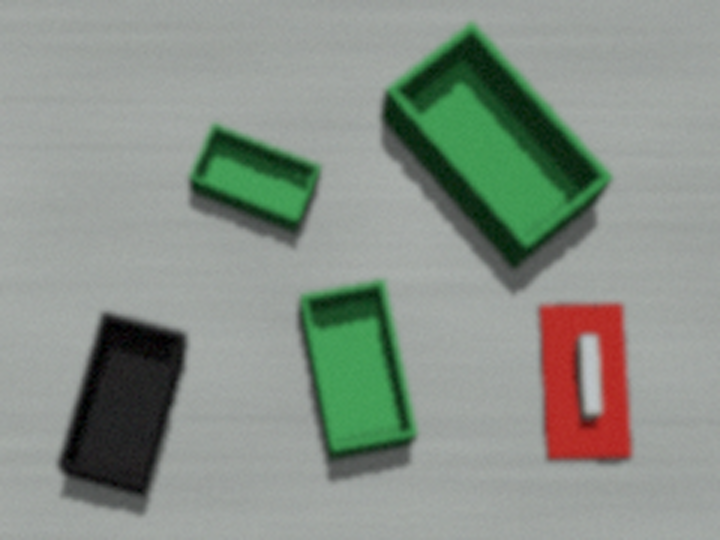

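Three green trays: (404,159) measures 160x97 mm, (324,169) 84x49 mm, and (358,233) 117x61 mm. The last one matches 116x62, and the crop confirms it as the middle size at crop (357,370). The black tray and board sizes also match. Next I move above the black tier.

```bash
cat >> h.py <<'E'
def go(x,y,z,a):
    "tool-axis shift and turn to TCP x,y,z with the tool's y axis at world angle a (deg, mod 180)"
    s=read_state(); R=s['eef_rot']; c=np.degrees(np.arctan2(R[1,1],R[0,1])); d=(a-c+90)%180-90
    a=np.radians(c+d); Y=np.array([np.cos(a),np.sin(a),0]); Z=np.array([0,0,-1.]); G=np.c_[np.cross(Y,Z),Y,Z]
    print('rot',cv2.Rodrigues(R.T@G)[0].ravel().round(3),'shift',(R.T@(np.array([x,y,z])-s['ee_pos'])).round(4),'t',round(s['time'],2),'q7',round(s['q'][6],2))
def wrist(name):
    st=read_state(); s=save('wrist',name); T=np.eye(4); T[:3,:3]=st['eef_rot']; T[:3,3]=st['ee_pos']; s['world_from_camera']=T@s['tool_from_camera']; return s
E
python3 - <<'E'
from h import *
s=wrist('w0'); print(s['tool_from_camera'].round(3),s['camera_matrix'].round(0))
go(.600,.084,.25,75.3)
E
```

```text
[[ 0.    -0.96  -0.28   0.072]
 [ 1.     0.     0.     0.001]
 [-0.    -0.28   0.96  -0.143]
 [ 0.     0.     0.     1.   ]] [[335.   0. 317.]
 [  0. 335. 238.]
 [  0.   0.   1.]]
rot [-0.002 -0.    -0.132] shift [-0.5234 -0.3443 -0.0189] t 0.15 q7 -0.04
```

Units first: shifts go in shares of 400 mm and turns go in shares of 90 degrees. So -0.25 m / 0.4 = -0.625, -0.2 m / 0.4 = -0.5, -0.13 rad / 1.5708 = -0.0828.

```bash
echo '[0,0,-0.0191,-0.125,-0.0825,-0.0475,0.085,0,0,-0.0382,-0.25,-0.165,-0.0475,0.085,0,0,-0.0573,-0.375,-0.2475,-0.0475,0.085,0,0,-0.0828,-0.5,-0.33,-0.0475,0.085,0,0,-0.0828,-0.625,-0.4125,-0.0475,0.085]' | python3 -m jog
echo '[0,0,0,-0.125,-0.1,0,0.085,0,0,0,-0.25,-0.2,0,0.085,0,0,0,-0.375,-0.3,0,0.085,0,0,0,-0.5,-0.375,0,0.085,0,0,0,-0.6,-0.425,0,0.085]' | python3 -m jog
python3 - <<'E'
from h import *
go(.600,.084,.25,75.3)
E
```

```text
time: 0.78
ee_pos: [0.416, 0.3522, 0.2502]
eef_rot: [[-0.967, 0.256, -0.0], [0.256, 0.967, -0.0], [0.0, -0.0, -1.0]]
ft_force: [0.7, 0.6, -0.7]
grip_width: 0.0853
grasp_force: 0.0
time: 1.4
ee_pos: [0.6051, 0.1246, 0.25]
eef_rot: [[-0.966, 0.259, -0.0], [0.259, 0.966, -0.002], [-0.0, -0.002, -1.0]]
ft_force: [-0.1, 0.3, -1.1]
grip_width: 0.0851
grasp_force: 0.0
rot [-0.002  0.    -0.006] shift [-0.0056 -0.0406  0.0001] t 1.4 q7 1.08
```

Scaled: -0.03 m / 0.4 = -0.075, -0.02 m / 0.4 = -0.05.

```bash
echo '[0,0,0,-0.0075,-0.05,0,0.085,0,0,0,-0.0125,-0.075,0,0.085,0,0,0,-0.0125,-0.075,0,0.085,0,0,0,-0.0125,-0.075,0,0.085]' | python3 -m jog
cat >> h.py <<'E'
def look(name,items):
    s=wrist(name)
    for c,z,roi in items:
        for b in blobs(s['image'],c,roi,300,3): print(c,b.mean(0).round(),np.round(rect(ray(s,b,z)),4))
    return s
E
python3 - <<'E'
from h import *
look('w1',[('black',.046,(120,60,520,420))])
go(.600,.084,.25,75.3)
E
```

```text
time: 1.9
ee_pos: [0.6002, 0.1001, 0.2506]
eef_rot: [[-0.967, 0.253, -0.0], [0.253, 0.967, 0.001], [0.0, 0.001, -1.0]]
ft_force: [-0.9, 1.0, 0.3]
grip_width: 0.0849
grasp_force: 0.0
black [322. 376.] [7.794000e-01 6.190000e-02 5.042617e+02 1.769160e+02 7.526040e+01]
black [308. 207.] [ 6.068000e-01  8.860000e-02  1.167275e+02  5.865030e+01 -1.448820e+01]
rot [ 0.001 -0.     0.001] shift [-0.0038 -0.0156  0.0005] t 1.95 q7 1.13
```

View pics/w1.png

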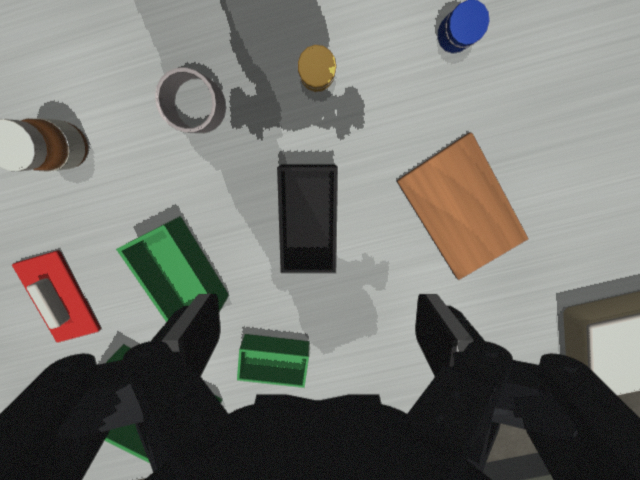

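The wrist view shows the black tier at (308,207), the board at (462,205) and the gold tin at (317,67). Both views put the black tier's centre near (0.6055, 0.087). I'll measure the board from this view and work out the descent.

```bash
python3 - <<'E'
from h import *
s=dict(np.load('pics/w1.npz')); st=read_state(); T=np.eye(4); T[:3,:3]=st['eef_rot']; T[:3,3]=st['ee_pos']; W=T@s['tool_from_camera']
for b in blobs(s['image'],'board',(390,120,540,285),300,3): print(np.round(rect(ray(s,b,.008,W)),4))
for c,z,roi in(('gold',.036,(280,35,350,95)),('blue',.036,(430,0,500,60)),('red',.008,(5,240,110,350)),('green',.046,(110,200,235,310))):
  for b in blobs(s['image'],c,roi,300,3): print(c,np.round(rect(ray(s,b,z,W)),4))
go(.6055,.087,.06,75.4)
E
```

```text
[  0.6504   0.266  149.3311  94.7407  19.9362]
blue [  0.4641   0.2837  36.807   36.2612 -83.4463]
red [  0.6327  -0.2479 113.9541  61.4313   1.4662]
green [ 6.22800e-01 -7.54000e-02  9.19092e+01  7.51062e+01  1.14572e+01]
rot [ 0.001 -0.    -0.001] shift [-0.0084 -0.0116  0.1905] t 1.95 q7 1.13
```

Scaled: 0.19 m / 0.4 = 0.475, -0.0116 m / 0.4 = -0.029.

```bash
echo '[0,0,0,-0.021,-0.029,0.1,0.085,0,0,0,-0.021,-0.029,0.225,0.085,0,0,0,-0.021,-0.029,0.35,0.085,0,0,0,-0.021,-0.029,0.45,0.085,0,0,0,-0.021,-0.029,0.475,0.085]' | python3 -m jog
echo '[0,0,0,0,0,0.0625,0.085,0,0,0,0,0,0.125,0.085,0,0,0,0,0,0.125,0.085]' | python3 -m jog
echo '[0,0,0,0,0,0,0.05,0,0,0,0,0,0,0.05,0,0,0,0,0,0,0.05,0,0,0,0,0,0,0.05,0,0,0,0,0,0,0.05]' | python3 -m jog
```

```text
time: 2.58
ee_pos: [0.6038, 0.0857, 0.0577]
eef_rot: [[-0.967, 0.254, -0.006], [0.254, 0.967, -0.0], [0.005, -0.002, -1.0]]
ft_force: [-0.1, 0.1, -0.1]
grip_width: 0.0849
grasp_force: 0.0
time: 2.95
ee_pos: [0.6055, 0.0853, 0.0101]
eef_rot: [[-0.967, 0.255, -0.002], [0.255, 0.967, 0.0], [0.002, -0.0, -1.0]]
ft_force: [0.2, -0.1, 0.8]
grip_width: 0.0852
grasp_force: 0.0
time: 3.58
ee_pos: [0.6079, 0.0854, 0.0127]
eef_rot: [[-0.967, 0.256, 0.005], [0.256, 0.967, 0.001], [-0.004, 0.002, -1.0]]
ft_force: [-0.4, 0.9, 6.6]
grip_width: 0.0612
grasp_force: 67.6
```

Scaled: -0.12 m / 0.4 = -0.3, -0.09 m / 0.4 = -0.225.

```bash
echo '[0,0,0,0,0,-0.05,0.05,0,0,0,0,0,-0.125,0.05,0,0,0,0,0,-0.225,0.05,0,0,0,0,0,-0.3,0.05,0,0,0,0,0,-0.3,0.05]' | python3 -m jog
python3 - <<'E'
from h import *
go(.6525,.266,.13,109.9)
wrist('w2')
E
```

```text
time: 4.2
ee_pos: [0.6078, 0.0846, 0.1339]
eef_rot: [[-0.967, 0.256, 0.007], [0.256, 0.967, 0.001], [-0.006, 0.002, -1.0]]
ft_force: [0.5, 0.3, -1.6]
grip_width: 0.0608
grasp_force: 66.7
rot [ 0.     0.007 -0.606] shift [0.0033 0.1868 0.0044] t 4.2 q7 1.15
```

View pics/w2.png

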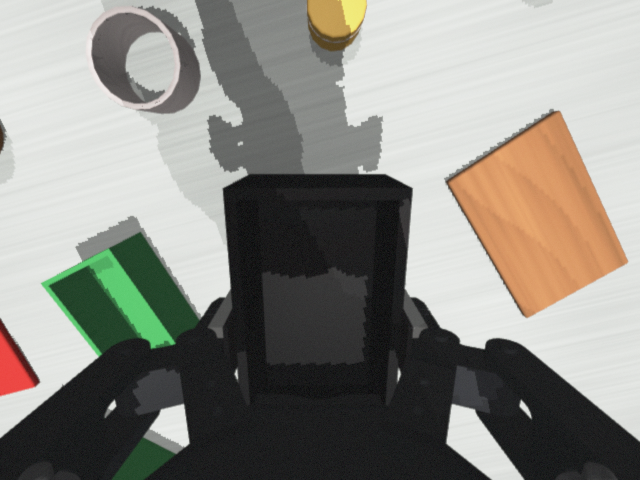

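The black tier is held squarely, with its near edge at rows 175–190. I'll use that edge to get the offset along its length.

```bash
python3 - <<'E'
from h import *
s=dict(np.load('pics/w2.npz')); C=np.linalg.inv(s['tool_from_camera']); K=s['camera_matrix']
for off in(-.006,-.003,0,.003,.006):
  o=[]
  for z in(-.033,.0127):
    for y in(-.031,.031):
      p=K@(C@[.058+off,y,z,1])[:3]; o.append((p[:2]/p[2]).round(0))
  print(off,*o)
E
```

```text
-0.006 [220. 202.] [407. 202.] [248. 185.] [382. 185.]
-0.003 [220. 193.] [408. 193.] [247. 178.] [382. 178.]
0 [219. 184.] [408. 184.] [247. 172.] [382. 172.]
0.003 [218. 175.] [409. 175.] [247. 165.] [383. 165.]
0.006 [217. 165.] [410. 165.] [246. 158.] [383. 158.]
```

```bash
python3 - <<'E'
from h import *
go(.6484,.2644,.13,109.9)
E
```

```text
rot [ 0.     0.002 -0.606] shift [0.0054 0.1848 0.0019] t 4.25 q7 1.15
```

Scaled: 0.185 m / 0.4 = 0.4625, 0.17 m / 0.4 = 0.425, -0.606 rad / 1.5708 = -0.3858.

```bash
echo '[0,0,-0.0891,0.0025,0.0875,0,0.05,0,0,-0.1846,0.0075,0.2,0,0.05,0,0,-0.2801,0.01,0.325,0,0.05,0,0,-0.3692,0.0125,0.425,0,0.05,0,0,-0.3858,0.0135,0.4625,0,0.05]' | python3 -m jog
echo '[0,0,0,0,0,0.075,0.05,0,0,0,0,0,0.15,0.05,0,0,0,0,0,0.2,0.05,0,0,0,0,0,0.2,0.05,0,0,0,0,0,0.2,0.05]' | python3 -m jog
python3 - <<'E'
from h import *
go(.6484,.2644,.0215,109.9)
E
```

```text
time: 4.88
ee_pos: [0.6462, 0.2681, 0.1281]
eef_rot: [[-0.939, -0.344, -0.004], [-0.344, 0.939, 0.001], [0.004, 0.002, -1.0]]
ft_force: [-1.1, -0.4, -1.2]
grip_width: 0.0609
grasp_force: 66.7
time: 5.5
ee_pos: [0.649, 0.2648, 0.0513]
eef_rot: [[-0.941, -0.34, 0.002], [-0.34, 0.941, 0.001], [-0.002, -0.0, -1.0]]
ft_force: [-0.0, 0.6, -1.3]
grip_width: 0.0609
grasp_force: 66.7
rot [-0.     0.002 -0.001] shift [ 0.0007 -0.0002  0.0298] t 5.5 q7 1.4
```

Scaled: 0.0305 m / 0.4 = 0.0763, 0.028 m / 0.4 = 0.07.

```bash
echo '[0,0,0,0,0,0.03,0.05,0,0,0,0,0,0.055,0.05,0,0,0,0,0,0.07,0.05,0,0,0,0,0,0.0763,0.05,0,0,0,0,0,0.0763,0.05]' | python3 -m jog
echo '[0,0,0,0,0,0,0.07,0,0,0,0,0,0,0.085,0,0,0,0,0,0,0.085]' | python3 -m jog
echo '[0,0,0,0,0,-0.075,0.085,0,0,0,0,0,-0.2,0.085,0,0,0,0,0,-0.325,0.085,0,0,0,0,0,-0.45,0.085,0,0,0,0,0,-0.45,0.085]' | python3 -m jog
python3 - <<'E'
from h import *
s=save('top','top1')
look('w3',[('black',.054,(200,100,440,300))])
for b in blobs(s['image'],'black',(160,180,245,275)): print(np.round(rect(ray(s,b,.054)),4))
E
```

```text
time: 6.12
ee_pos: [0.6477, 0.2647, 0.0209]
eef_rot: [[-0.94, -0.34, -0.001], [-0.34, 0.94, -0.001], [0.001, -0.0, -1.0]]
ft_force: [-3.5, -2.3, 5.7]
grip_width: 0.0614
grasp_force: 67.3
time: 6.5
ee_pos: [0.6482, 0.2649, 0.0196]
eef_rot: [[-0.94, -0.34, 0.0], [-0.34, 0.94, 0.0], [-0.0, 0.0, -1.0]]
ft_force: [-0.4, -0.3, 0.8]
grip_width: 0.0849
grasp_force: 0.0
time: 7.12
ee_pos: [0.651, 0.2664, 0.2058]
eef_rot: [[-0.94, -0.34, 0.011], [-0.34, 0.94, 0.005], [-0.012, 0.001, -1.0]]
ft_force: [0.1, 0.7, -0.3]
grip_width: 0.0853
grasp_force: 0.0
black [318. 216.] [  0.6475   0.2659 115.3416  60.0232  19.8758]
[  0.6761   0.2521 179.7378  72.3807  24.8481]
```

View pics/w3.png

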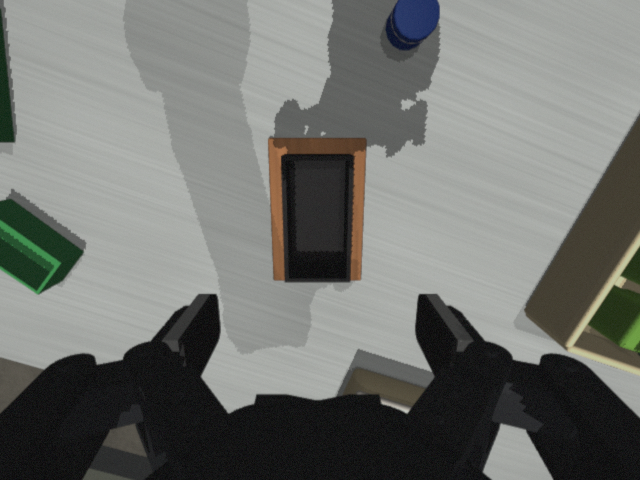

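The black tier stands on the board, 2–3 mm from centre and parallel to it: the wrist view shows it at (318,216) inside the board. Now the gold tin: turn the fingers along the tier's length and move over the tin.

Scaled: 0.9 rad / 1.5708 = 0.573.

```bash
echo '[0,0,0.1146,0,0,0,0.085,0,0,0.2292,0,0,0,0.085,0,0,0.3438,0,0,0,0.085,0,0,0.4584,0,0,0,0.085,0,0,0.573,0,0,0,0.085]' | python3 -m jog
echo '[0,0,0.1146,0,0,0,0.085,0,0,0.2292,0,0,0,0.085,0,0,0.3438,0,0,0,0.085,0,0,0.4265,0,0,0,0.085,0,0,0.4265,0,0,0,0.085]' | python3 -m jog
echo '[0,0,0,-0.0375,-0.1375,0,0.085,0,0,0,-0.075,-0.275,0,0.085,0,0,0,-0.1125,-0.4,0,0.085,0,0,0,-0.145,-0.525,0,0.085,0,0,0,-0.1488,-0.557,0,0.085]' | python3 -m jog
echo '[0,0,0,0,0,0,0.085,0,0,0,0,0,0,0.085]' | python3 -m jog
python3 - <<'E'
from h import *
s=look('w4',[('gold',.036,(150,50,500,400)),('blue',.036,(0,0,640,480))])
go(.461,.1333,.06,20)
E
```

```text
time: 7.85
ee_pos: [0.6469, 0.2643, 0.1969]
eef_rot: [[-0.848, 0.53, -0.005], [0.53, 0.848, -0.002], [0.003, -0.004, -1.0]]
ft_force: [-0.0, 0.1, -0.3]
grip_width: 0.0849
grasp_force: 0.0
time: 8.48
ee_pos: [0.647, 0.2646, 0.1973]
eef_rot: [[-0.342, 0.94, -0.004], [0.94, 0.342, -0.002], [-0.001, -0.004, -1.0]]
ft_force: [-0.1, -0.3, 0.7]
grip_width: 0.0851
grasp_force: 0.0
time: 9.1
ee_pos: [0.4555, 0.1303, 0.1992]
eef_rot: [[-0.34, 0.94, -0.004], [0.94, 0.34, -0.002], [0.0, -0.005, -1.0]]
ft_force: [0.6, 0.5, 0.3]
grip_width: 0.0853
grasp_force: 0.0
time: 9.35
ee_pos: [0.4604, 0.134, 0.1997]
eef_rot: [[-0.343, 0.939, 0.001], [0.939, 0.343, 0.0], [-0.0, 0.001, -1.0]]
ft_force: [0.5, 0.0, 0.3]
grip_width: 0.0852
grasp_force: 0.0
gold [319. 219.] [ 0.4631  0.1375 35.7583 16.2682 -2.0005]
blue [383.  55.] [ 0.4631  0.2839 36.6101 35.5382 20.0673]
rot [0.001 0.    0.001] shift [-0.0008  0.0003  0.1396] t 9.4 q7 0.19
```

View pics/w4.png

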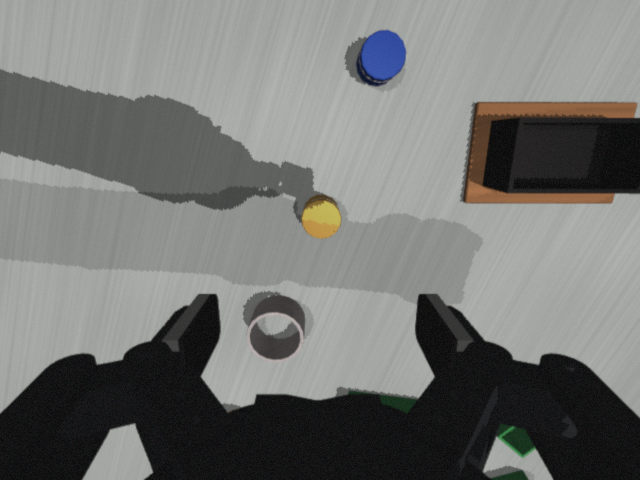

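The gold tin's top shows at about (321,217), radius 20 px. The ring at (275,327) is clear of the fingers' path.

```bash
python3 - <<'E'
from h import *
M['gold']=((10,110,60),(34,255,255))
s=dict(np.load('pics/w4.npz')); st=read_state(); T=np.eye(4); T[:3,:3]=st['eef_rot']; T[:3,3]=st['ee_pos']; W=T@s['tool_from_camera']
for b in blobs(s['image'],'gold',(280,180,360,260),300,3):
    c,r=cv2.minEnclosingCircle((ray(s,b,.036,W)[:,:2]*1000).astype(np.float32)); print(c,r,b.mean(0),rect(ray(s,b,.036,W)))
p=ray(s,[321,217],.036,W)[0]; print(p); go(p[0],p[1],.06,20)
E
```

```text
(462.5785217285156, 139.19602966308594) 20.574872970581055 [320.192 215.856] (0.46296173095703125, 0.13735118103027344, 37.32380676269531, 37.250003814697266, -8.330825805664062)
[0.46269002 0.13871067 0.036     ]
rot [0.001 0.    0.001] shift [0.0037 0.0037 0.1396] t 9.4 q7 0.19
```

Scaled: 0.165 m / 0.4 = 0.4125, 0.0022 m / 0.4 = 0.0055.

```bash
echo '[0,0,0,0.0033,0.0055,0.1,0.075,0,0,0,0.0033,0.0055,0.225,0.07,0,0,0,0.0033,0.0055,0.325,0.07,0,0,0,0.0033,0.0055,0.4,0.07,0,0,0,0.0033,0.0055,0.4125,0.07]' | python3 -m jog
echo '[0,0,0,0,0,0.0375,0.07,0,0,0,0,0,0.0625,0.07,0,0,0,0,0,0.0625,0.07]' | python3 -m jog
echo '[0,0,0,0,0,0,0.03,0,0,0,0,0,0,0.03,0,0,0,0,0,0,0.03,0,0,0,0,0,0,0.03,0,0,0,0,0,0,0.03]' | python3 -m jog
```

```text
time: 10.02
ee_pos: [0.4602, 0.1351, 0.0327]
eef_rot: [[-0.342, 0.94, -0.004], [0.94, 0.342, -0.001], [0.0, -0.004, -1.0]]
ft_force: [0.6, 0.9, 0.1]
grip_width: 0.0701
grasp_force: 0.0
time: 10.4
ee_pos: [0.4605, 0.1349, 0.0096]
eef_rot: [[-0.341, 0.94, -0.0], [0.94, 0.341, -0.0], [0.0, -0.0, -1.0]]
ft_force: [0.4, 0.7, -1.4]
grip_width: 0.07
grasp_force: 0.0
time: 11.02
ee_pos: [0.4615, 0.1351, 0.0108]
eef_rot: [[-0.341, 0.94, 0.002], [0.94, 0.341, 0.001], [-0.0, 0.002, -1.0]]
ft_force: [-0.2, 0.0, 6.0]
grip_width: 0.0366
grasp_force: 59.7
```

Scaled: -0.14 m / 0.4 = -0.35, -0.11 m / 0.4 = -0.275.

```bash
echo '[0,0,0,0,0,-0.05,0.03,0,0,0,0,0,-0.15,0.03,0,0,0,0,0,-0.275,0.03,0,0,0,0,0,-0.35,0.03,0,0,0,0,0,-0.35,0.03]' | python3 -m jog
echo '[0,0,0,0.0375,0.1375,0,0.03,0,0,0,0.075,0.275,0,0.03,0,0,0,0.1125,0.4125,0,0.03,0,0,0,0.1375,0.5125,0,0.03,0,0,0,0.1475,0.55,0,0.03]' | python3 -m jog
echo '[0,0,0,0,0,0,0.03,0,0,0,0,0,0.075,0.03,0,0,0,0,0,0.15,0.03,0,0,0,0,0,0.2,0.03,0,0,0,0,0,0.2,0.03]' | python3 -m jog
python3 - <<'E'
from h import *
wrist('w5')
go(.6487,.2655,.0238,19.9)
E
```

```text
time: 11.65
ee_pos: [0.4618, 0.1353, 0.1519]
eef_rot: [[-0.341, 0.94, 0.005], [0.94, 0.341, 0.002], [0.0, 0.005, -1.0]]
ft_force: [-0.7, 0.1, -1.4]
grip_width: 0.0363
grasp_force: 60.1
time: 12.28
ee_pos: [0.6474, 0.2671, 0.1463]
eef_rot: [[-0.343, 0.939, -0.003], [0.939, 0.343, -0.001], [0.001, -0.003, -1.0]]
ft_force: [1.0, -0.2, -0.6]
grip_width: 0.036
grasp_force: 60.3
time: 12.9
ee_pos: [0.6453, 0.2644, 0.0675]
eef_rot: [[-0.341, 0.94, -0.005], [0.94, 0.341, -0.002], [-0.0, -0.005, -1.0]]
ft_force: [0.7, -0.4, -0.6]
grip_width: 0.0359
grasp_force: 60.3
rot [-0.002  0.     0.   ] shift [-0.0001  0.0021  0.0455] t 12.95 q7 0.12
```

View pics/w5.png

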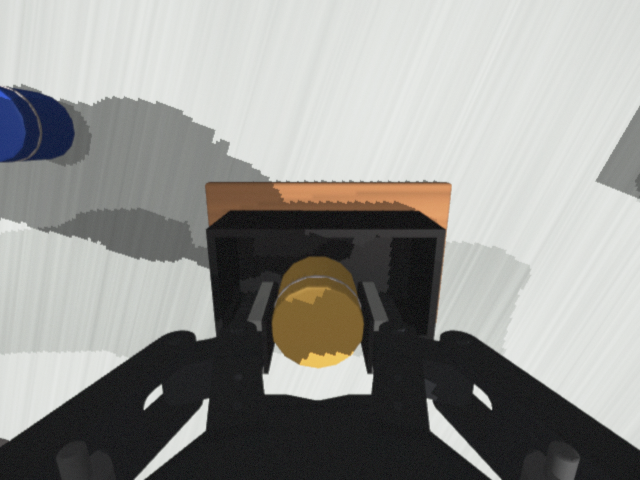

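The tin hangs at (318,310), centred over the black tier, whose rim spans columns 208–445. I'll lower it in.

Scaled: 0.045 m / 0.4 = 0.1125, 0.0435 m / 0.4 = 0.1088.

```bash
echo '[0,0,0,0,0.005,0.0375,0.03,0,0,0,0,0.005,0.075,0.03,0,0,0,0,0.005,0.095,0.03,0,0,0,0,0.005,0.1088,0.03,0,0,0,0,0.005,0.1125,0.03]' | python3 -m jog
echo '[0,0,0,0,0,0,0.03,0,0,0,0,0,0,0.045,0,0,0,0,0,0,0.05,0,0,0,0,0,0,0.05]' | python3 -m jog
echo '[0,0,0,0,0,-0.075,0.05,0,0,0,0,0,-0.175,0.05,0,0,0,0,0,-0.3,0.05,0,0,0,0,0,-0.425,0.05,0,0,0,0,0,-0.425,0.085]' | python3 -m jog
python3 - <<'E'
from h import *
M['gold']=((10,110,60),(34,255,255))
save('top','top2')
look('w6',[('gold',.048,(200,100,440,350))])
go(.631,-.078,.2,100.8)
E
```

```text
time: 13.58
ee_pos: [0.649, 0.266, 0.0244]
eef_rot: [[-0.341, 0.94, -0.0], [0.94, 0.341, -0.0], [-0.0, -0.0, -1.0]]
ft_force: [0.6, -1.2, -1.1]
grip_width: 0.0361
grasp_force: 60.3
time: 14.08
ee_pos: [0.6494, 0.2662, 0.0252]
eef_rot: [[-0.341, 0.94, 0.001], [0.94, 0.341, 0.0], [0.0, 0.001, -1.0]]
ft_force: [-0.4, -0.4, 0.2]
grip_width: 0.0502
grasp_force: 0.0
time: 14.7
ee_pos: [0.6523, 0.2667, 0.201]
eef_rot: [[-0.341, 0.94, 0.011], [0.94, 0.341, 0.004], [-0.0, 0.012, -1.0]]
ft_force: [0.6, -0.8, 0.1]
grip_width: 0.0667
grasp_force: 0.0
gold [316. 198.] [  0.6475   0.2757 130.1791  81.9204  19.8464]
gold [314. 220.] [  0.6481   0.2671  40.6188  38.2387 -27.3106]
rot [ 1.000e-03  0.000e+00 -1.411e+00] shift [-0.3173 -0.1343 -0.0048] t 14.8 q7 0.09
```

View pics/w6.png

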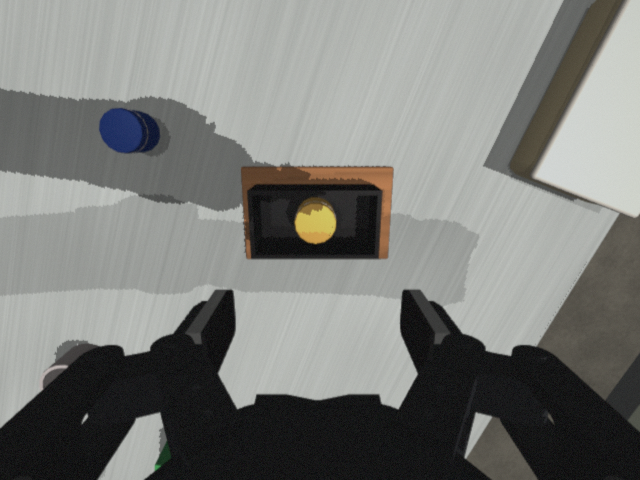

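The gold tin stands in the black tier, at (315,220). Now turn and move over the middle green tier.

Scaled: -0.71 rad / 1.5708 = -0.452.

```bash
echo '[0,0,-0.1146,0,0,0,0.085,0,0,-0.2292,0,0,0,0.085,0,0,-0.3438,0,0,0,0.085,0,0,-0.452,0,0,0,0.085,0,0,-0.452,0,0,0,0.085]' | python3 -m jog
echo '[0,0,-0.1146,0,0,0,0.085,0,0,-0.2292,0,0,0,0.085,0,0,-0.3438,0,0,0,0.085,0,0,-0.4456,0,0,0,0.085,0,0,-0.4456,0,0,0,0.085]' | python3 -m jog
echo '[0,0,0,0.025,-0.125,0,0.085,0,0,0,0.05,-0.25,0,0.085,0,0,0,0.0875,-0.375,0,0.085,0,0,0,0.1125,-0.5,0,0.085,0,0,0,0.1375,-0.625,0,0.085]' | python3 -m jog
echo '[0,0,0,0.025,-0.1,0,0.085,0,0,0,0.05,-0.175,0,0.085,0,0,0,0.0725,-0.21,0,0.085,0,0,0,0.0725,-0.21,0,0.085,0,0,0,0.0725,-0.21,0,0.085]' | python3 -m jog
python3 - <<'E'
from h import *
look('w7',[('green',.046,(200,100,440,330))])
go(.631,-.078,.2,100.8)
E
```

```text
time: 15.42
ee_pos: [0.6482, 0.2656, 0.1927]
eef_rot: [[-0.87, 0.492, -0.004], [0.492, 0.87, -0.001], [0.003, -0.003, -1.0]]
ft_force: [0.2, -0.1, 0.2]
grip_width: 0.085
grasp_force: 0.0
time: 16.05
ee_pos: [0.6487, 0.2658, 0.1936]
eef_rot: [[-0.983, -0.182, -0.002], [-0.182, 0.983, -0.001], [0.002, -0.0, -1.0]]
ft_force: [-0.2, 0.2, -0.9]
grip_width: 0.085
grasp_force: 0.0
time: 16.68
ee_pos: [0.6412, 0.0087, 0.1944]
eef_rot: [[-0.983, -0.181, -0.001], [-0.181, 0.983, -0.0], [0.001, -0.0, -1.0]]
ft_force: [0.5, -0.5, 0.1]
grip_width: 0.0852
grasp_force: 0.0
time: 17.3
ee_pos: [0.6291, -0.075, 0.1948]
eef_rot: [[-0.982, -0.188, 0.0], [-0.188, 0.982, 0.002], [-0.001, 0.002, -1.0]]
ft_force: [0.4, -0.6, -0.1]
grip_width: 0.0849
grasp_force: 0.0
green [300. 231.] [ 6.345000e-01 -8.030000e-02  1.159178e+02  5.971470e+01  1.133510e+01]
rot [0.002 0.001 0.001] shift [-0.0012 -0.0034 -0.0052] t 17.35 q7 1.79
```

View pics/w7.png

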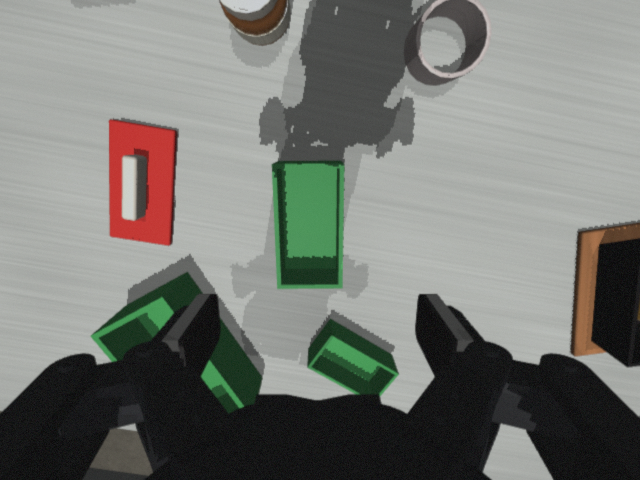

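Middle green tier: (300,231) in the wrist view, 116x60 mm, which is the right one. The small tray is at (352,360) and the large one at (185,340), both clear of the fingers.

Scaled: 0.14 m / 0.4 = 0.35, 0.08 m / 0.4 = 0.2, -0.007 rad / 1.5708 = -0.0045.

```bash
echo '[0,0,-0.0045,-0.01,-0.0158,0.075,0.085,0,0,-0.0045,-0.01,-0.0158,0.2,0.085,0,0,-0.0045,-0.01,-0.0158,0.3,0.085,0,0,-0.0045,-0.01,-0.0158,0.35,0.085,0,0,-0.0045,-0.01,-0.0158,0.35,0.085]' | python3 -m jog
echo '[0,0,0,0,0,0.0625,0.085,0,0,0,0,0,0.11,0.085,0,0,0,0,0,0.11,0.085]' | python3 -m jog
echo '[0,0,0,0,0,0,0.05,0,0,0,0,0,0,0.05,0,0,0,0,0,0,0.05,0,0,0,0,0,0,0.05,0,0,0,0,0,0,0.05]' | python3 -m jog
echo '[0,0,0,0,0,-0.05,0.05,0,0,0,0,0,-0.15,0.05,0,0,0,0,0,-0.275,0.05,0,0,0,0,0,-0.375,0.05,0,0,0,0,0,-0.375,0.05]' | python3 -m jog
python3 - <<'E'
from h import *
s=wrist('w8'); C=np.linalg.inv(s['tool_from_camera']); K=s['camera_matrix']
for b in blobs(s['image'],'green',(200,120,440,330)): print(b.min(0),b.max(0)); cv2.drawContours(s['image'],[b],-1,(255,0,0))
for off in(-.006,-.003,0,.003):
  o=[]
  for z in(-.034,.012):
    for y in(-.031,.031):
      p=K@(C@[.058+off,y,z,1])[:3]; o.append((p[:2]/p[2]).round(0))
  print(off,*o)
go(.6487,.2655,.17,109.9)
E
```

```text
time: 17.98
ee_pos: [0.6328, -0.0811, 0.0529]
eef_rot: [[-0.981, -0.195, -0.004], [-0.195, 0.981, 0.001], [0.004, 0.002, -1.0]]
ft_force: [-0.8, -0.1, -0.7]
grip_width: 0.085
grasp_force: 0.0
time: 18.35
ee_pos: [0.6331, -0.0825, 0.0099]
eef_rot: [[-0.981, -0.194, -0.002], [-0.194, 0.981, 0.0], [0.002, 0.001, -1.0]]
ft_force: [-0.7, -0.4, -0.8]
grip_width: 0.0849
grasp_force: 0.0
time: 18.98
ee_pos: [0.635, -0.0832, 0.0122]
eef_rot: [[-0.981, -0.193, 0.003], [-0.193, 0.981, -0.0], [-0.003, -0.001, -1.0]]
ft_force: [0.3, -0.3, 5.6]
grip_width: 0.0614
grasp_force: 67.8
time: 19.6
ee_pos: [0.6362, -0.0835, 0.1655]
eef_rot: [[-0.981, -0.193, 0.009], [-0.193, 0.981, -0.001], [-0.008, -0.003, -1.0]]
ft_force: [0.4, -0.6, -1.7]
grip_width: 0.0611
grasp_force: 67.2
[224 175] [411 329]
-0.006 [219. 201.] [408. 201.] [247. 184.] [382. 184.]
-0.003 [219. 192.] [408. 192.] [247. 177.] [382. 177.]
0 [218. 183.] [409. 183.] [247. 170.] [382. 170.]
0.003 [217. 173.] [410. 173.] [246. 164.] [383. 164.]
rot [-0.001  0.003 -0.153] shift [-0.0815  0.3395 -0.0076] t 19.65 q7 1.8
```

View pics/w8.png

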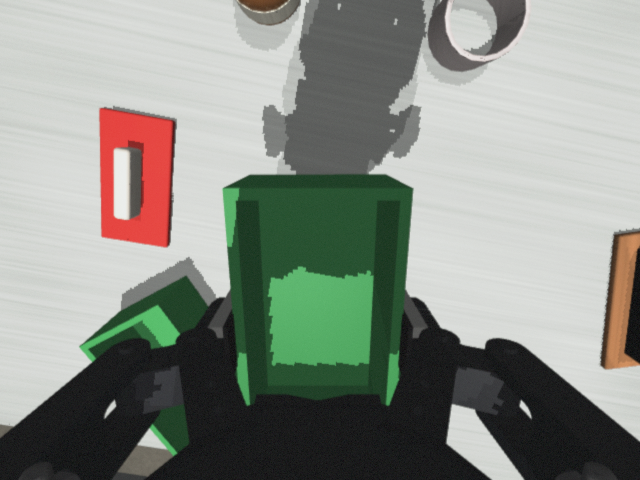

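Green is held with the same rim rows (175/188) as black was, so it needs the same TCP spot, 46 mm higher.

Scaled: 0.26 m / 0.4 = 0.65, 0.21 m / 0.4 = 0.525, -0.153 rad / 1.5708 = -0.0974.

```bash
echo '[0,0,-0.0191,-0.025,0.1125,0,0.05,0,0,-0.0382,-0.0575,0.25,0,0.05,0,0,-0.0573,-0.09,0.3875,0,0.05,0,0,-0.0764,-0.12,0.525,0,0.05,0,0,-0.0974,-0.15,0.65,0,0.05]' | python3 -m jog
python3 - <<'E'
from h import *
go(.648,.2648,.14,109.9)
E
```

```text
time: 20.27
ee_pos: [0.6406, 0.1853, 0.1582]
eef_rot: [[-0.94, -0.342, -0.005], [-0.342, 0.94, -0.001], [0.005, 0.001, -1.0]]
ft_force: [0.8, -0.1, -1.4]
grip_width: 0.0612
grasp_force: 67.1
rot [ 0.001 -0.005  0.002] shift [-0.0342  0.0721  0.0181] t 20.27 q7 1.53
```

Scaled: 0.074 m / 0.4 = 0.185, 0.06 m / 0.4 = 0.15.

```bash
echo '[0,0,0,-0.03,0.075,0,0.05,0,0,0,-0.0625,0.15,0,0.05,0,0,0,-0.0775,0.185,0.0125,0.05,0,0,0,-0.0775,0.185,0.045,0.05,0,0,0,-0.0775,0.185,0.045,0.05]' | python3 -m jog
echo '[0,0,0,0,0,0,0.05,0,0,0,0,0,0.05,0.05,0,0,0,0,0,0.1,0.05,0,0,0,0,0,0.125,0.05,0,0,0,0,0,0.125,0.05]' | python3 -m jog
python3 - <<'E'
from h import *
go(.648,.2648,.0668,109.9)
E
```

```text
time: 20.9
ee_pos: [0.6455, 0.2601, 0.1399]
eef_rot: [[-0.941, -0.338, -0.005], [-0.338, 0.941, -0.005], [0.006, -0.003, -1.0]]
ft_force: [-0.7, -0.4, -1.7]
grip_width: 0.0614
grasp_force: 67.1
time: 21.52
ee_pos: [0.6465, 0.2628, 0.0924]
eef_rot: [[-0.941, -0.34, -0.001], [-0.34, 0.941, -0.001], [0.001, -0.0, -1.0]]
ft_force: [-0.6, 0.4, -2.2]
grip_width: 0.0613
grasp_force: 67.1
rot [-0.    -0.001 -0.001] shift [-0.0021  0.0013  0.0256] t 21.52 q7 1.42
```

Units first: shifts go in shares of 400 mm and turns go in shares of 90 degrees. So 0.016 m / 0.4 = 0.04, 0.01 m / 0.4 = 0.025.

```bash
echo '[0,0,0,-0.005,0.0033,0.025,0.05,0,0,0,-0.005,0.0033,0.04,0.05,0,0,0,-0.005,0.0033,0.04,0.05,0,0,0,-0.005,0.0033,0.04,0.05]' | python3 -m jog
python3 - <<'E'
from h import *
go(.648,.2648,.0668,109.9)
wrist('w9')
E
```

```text
time: 22.02
ee_pos: [0.6481, 0.2656, 0.077]
eef_rot: [[-0.94, -0.34, 0.0], [-0.34, 0.94, 0.0], [-0.0, -0.0, -1.0]]
ft_force: [-0.4, 0.3, -1.9]
grip_width: 0.0614
grasp_force: 67.1
rot [-0.  0. -0.] shift [ 0.0004 -0.0007  0.0102] t 22.02 q7 1.42
```

View pics/w9.png

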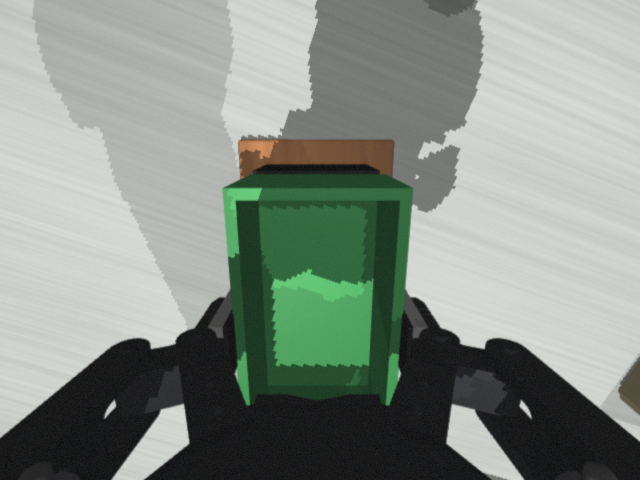

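The green tier (rim columns 223–412) hangs in line above the black edge at (318,168) and about 10 mm up. I'll lower and release it.

Scaled: 0.0112 m / 0.4 = 0.028, 0.011 m / 0.4 = 0.0275.

```bash
echo '[0,0,0,0,-0.0015,0.0125,0.05,0,0,0,0,-0.0015,0.0225,0.05,0,0,0,0,-0.0015,0.0275,0.05,0,0,0,0,-0.0015,0.028,0.05,0,0,0,0,-0.0015,0.028,0.05]' | python3 -m jog
echo '[0,0,0,0,0,0,0.065,0,0,0,0,0,0,0.075,0,0,0,0,0,0,0.085,0,0,0,0,0,0,0.085]' | python3 -m jog
echo '[0,0,0,0,0,-0.075,0.085,0,0,0,0,0,-0.2,0.085,0,0,0,0,0,-0.325,0.085,0,0,0,0,0,-0.375,0.085,0,0,0,0,0,-0.375,0.085]' | python3 -m jog
python3 - <<'E'
from h import *
save('scene','scene1'); s=save('top','top3')
s=look('w10',[('green',.1,(200,80,440,330))])
go(.4625,.282,.2,19.9)
E
```

```text
time: 22.7
ee_pos: [0.6479, 0.2647, 0.0663]
eef_rot: [[-0.94, -0.34, -0.001], [-0.34, 0.94, -0.001], [0.001, -0.0, -1.0]]
ft_force: [-4.0, -1.8, 4.8]
grip_width: 0.0613
grasp_force: 67.7
time: 23.2
ee_pos: [0.6483, 0.2651, 0.0654]
eef_rot: [[-0.94, -0.34, 0.0], [-0.34, 0.94, 0.0], [-0.0, -0.0, -1.0]]
ft_force: [-0.3, 0.2, -0.5]
grip_width: 0.0851
grasp_force: 0.0
time: 23.82
ee_pos: [0.6493, 0.2655, 0.2179]
eef_rot: [[-0.94, -0.34, 0.004], [-0.34, 0.94, 0.002], [-0.005, 0.0, -1.0]]
ft_force: [0.2, -0.3, -0.6]
grip_width: 0.0851
grasp_force: 0.0
green [317. 225.] [  0.6478   0.2662 117.2705  60.2535  19.9013]
rot [ 0.003 -0.003 -1.571] shift [0.1677 0.0793 0.0142] t 23.98 q7 1.43
```

View pics/scene1.png

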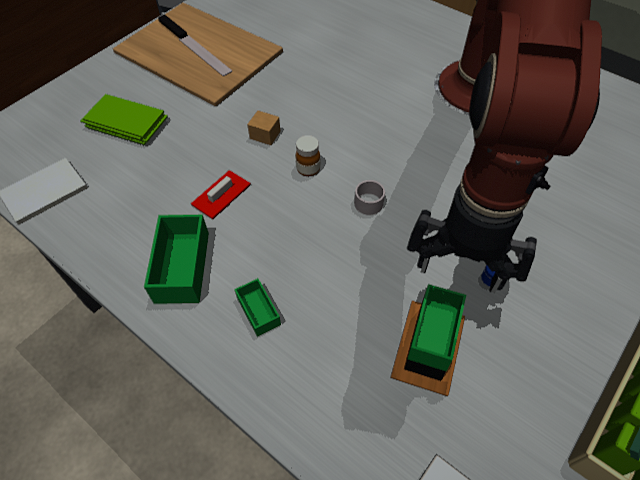

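Scene view: green sits squarely on black at (436,325), and the wrist view puts their centres less than 1 mm apart. Next is the blue tin.

Scaled: 0.8 rad / 1.5708 = 0.5093.

```bash
echo '[0,0,0.1146,0,0,0,0.085,0,0,0.2292,0,0,0,0.085,0,0,0.3438,0,0,0,0.085,0,0,0.4584,0,0,0,0.085,0,0,0.5093,0,0,0,0.085]' | python3 -m jog
echo '[0,0,0.1146,0,0,0,0.085,0,0,0.2292,0,0,0,0.085,0,0,0.3438,0,0,0,0.085,0,0,0.4584,0,0,0,0.085,0,0,0.4908,0,0,0,0.085]' | python3 -m jog
echo '[0,0,0,0.05,-0.1125,0,0.085,0,0,0,0.1125,-0.2375,0,0.085,0,0,0,0.1625,-0.35,0,0.085,0,0,0,0.1983,-0.4213,0,0.085,0,0,0,0.1983,-0.4213,0,0.085]' | python3 -m jog
echo '[0,0,0,0,0,0,0.085,0,0,0,0,0,0,0.085]' | python3 -m jog
python3 - <<'E'
from h import *
look('w11',[('blue',.036,(200,100,440,330))])
go(.463,.2825,.01,19.9)
E
```

```text
time: 24.6
ee_pos: [0.6473, 0.2647, 0.2132]
eef_rot: [[-0.898, 0.44, -0.004], [0.44, 0.898, -0.002], [0.002, -0.003, -1.0]]
ft_force: [-0.4, 0.2, -0.1]
grip_width: 0.0849
grasp_force: 0.0
time: 25.22
ee_pos: [0.6472, 0.2648, 0.2131]
eef_rot: [[-0.338, 0.941, -0.004], [0.941, 0.338, -0.002], [-0.001, -0.004, -1.0]]
ft_force: [0.8, 0.7, 0.3]
grip_width: 0.0851
grasp_force: 0.0
time: 25.85
ee_pos: [0.4593, 0.2829, 0.2142]
eef_rot: [[-0.344, 0.939, -0.005], [0.939, 0.344, -0.001], [0.0, -0.005, -1.0]]
ft_force: [1.2, -0.6, 0.4]
grip_width: 0.0849
grasp_force: 0.0
time: 26.1
ee_pos: [0.4639, 0.2816, 0.2151]
eef_rot: [[-0.339, 0.941, 0.0], [0.941, 0.339, -0.001], [-0.001, -0.0, -1.0]]
ft_force: [0.5, 0.1, -0.3]
grip_width: 0.0851
grasp_force: 0.0
blue [318. 213.] [  0.4635   0.2855  36.0425  35.4652 -70.1987]
rot [-0.     0.001 -0.002] shift [ 0.0012 -0.0005  0.2052] t 26.15 q7 -0.07
```

Scaled: 0.18 m / 0.4 = 0.45, 0.0016 m / 0.4 = 0.004.

```bash
echo '[0,0,0,0.004,-0.0013,0.1,0.075,0,0,0,0.004,-0.0013,0.25,0.07,0,0,0,0.004,-0.0013,0.375,0.07,0,0,0,0.004,-0.0013,0.45,0.07,0,0,0,0.004,-0.0013,0.45,0.07]' | python3 -m jog
echo '[0,0,0,0,0,0.0375,0.07,0,0,0,0,0,0.0625,0.07,0,0,0,0,0,0.0625,0.07]' | python3 -m jog
echo '[0,0,0,0,0,0,0.03,0,0,0,0,0,0,0.03,0,0,0,0,0,0,0.03,0,0,0,0,0,0,0.03,0,0,0,0,0,0,0.03]' | python3 -m jog
echo '[0,0,0,0,0,-0.05,0.03,0,0,0,0,0,-0.15,0.03,0,0,0,0,0,-0.3,0.03,0,0,0,0,0,-0.425,0.03,0,0,0,0,0,-0.425,0.03]' | python3 -m jog
python3 - <<'E'
from h import *
look('w12',[('blue',.036,(200,100,440,380))])
go(.6487,.2658,.18,19.9)
E
```

```text
time: 26.78
ee_pos: [0.4609, 0.2823, 0.0333]
eef_rot: [[-0.339, 0.941, -0.004], [0.941, 0.339, -0.003], [-0.002, -0.005, -1.0]]
ft_force: [0.4, 0.1, 0.1]
grip_width: 0.0703
grasp_force: 0.0
time: 27.15
ee_pos: [0.4616, 0.2836, 0.0104]
eef_rot: [[-0.34, 0.94, -0.0], [0.94, 0.34, -0.0], [0.0, -0.001, -1.0]]
ft_force: [0.2, 0.2, 0.2]
grip_width: 0.0699
grasp_force: 0.0
time: 27.78
ee_pos: [0.4624, 0.284, 0.0116]
eef_rot: [[-0.34, 0.94, 0.002], [0.94, 0.34, 0.001], [0.0, 0.002, -1.0]]
ft_force: [-0.8, -0.7, 5.0]
grip_width: 0.0361
grasp_force: 59.9
time: 28.4
ee_pos: [0.4641, 0.2847, 0.1846]
eef_rot: [[-0.34, 0.94, 0.008], [0.94, 0.34, 0.005], [0.002, 0.009, -1.0]]
ft_force: [-0.1, -0.2, -0.9]
grip_width: 0.0364
grasp_force: 60.1
blue [318. 321.] [  0.4994   0.1912  96.9285  88.067  -67.9907]
blue [310. 271.] [ 0.4721  0.2414 55.9615 22.0415 33.5857]
rot [ 0.003 -0.001 -0.   ] shift [-0.0806  0.1691  0.0025] t 28.45 q7 -0.05
```

Scaled: 0.1684 m / 0.4 = 0.421, -0.0802 m / 0.4 = -0.2005.

```bash
echo '[0,0,0,-0.05,0.1,0,0.03,0,0,0,-0.1125,0.225,0,0.03,0,0,0,-0.1625,0.3375,0,0.03,0,0,0,-0.2005,0.421,0,0.03,0,0,0,-0.2005,0.421,0,0.03]' | python3 -m jog
echo '[0,0,0,0,0,0,0.03,0,0,0,0,0,0.075,0.03,0,0,0,0,0,0.1375,0.03,0,0,0,0,0,0.15,0.03,0,0,0,0,0,0.15,0.03]' | python3 -m jog
python3 - <<'E'
from h import *
go(.6487,.2658,.0705,19.9)
E
```

```text
time: 29.08
ee_pos: [0.6485, 0.2627, 0.1767]
eef_rot: [[-0.337, 0.942, -0.003], [0.942, 0.337, -0.004], [-0.002, -0.004, -1.0]]
ft_force: [0.1, -0.6, -1.3]
grip_width: 0.0364
grasp_force: 60.3
time: 29.7
ee_pos: [0.6467, 0.2661, 0.1208]
eef_rot: [[-0.341, 0.94, -0.001], [0.94, 0.341, 0.0], [0.0, -0.0, -1.0]]
ft_force: [0.6, 0.0, -0.3]
grip_width: 0.0359
grasp_force: 60.4
rot [-0.    -0.     0.001] shift [-0.001   0.0018  0.0503] t 29.7 q7 0.11
```

Scaled: 0.05 m / 0.4 = 0.125, 0.048 m / 0.4 = 0.12.

```bash
echo '[0,0,0,-0.0025,0.0025,0.0375,0.03,0,0,0,-0.0025,0.0025,0.075,0.03,0,0,0,-0.0025,0.0025,0.105,0.03,0,0,0,-0.0025,0.0025,0.12,0.03,0,0,0,-0.0025,0.0025,0.125,0.03]' | python3 -m jog
echo '[0,0,0,0,0,0,0.03,0,0,0,0,0,0,0.03,0,0,0,0,0,0,0.045,0,0,0,0,0,0,0.05,0,0,0,0,0,0,0.05]' | python3 -m jog
echo '[0,0,0,0,0,-0.075,0.05,0,0,0,0,0,-0.175,0.05,0,0,0,0,0,-0.3,0.05,0,0,0,0,0,-0.35,0.05,0,0,0,0,0,-0.35,0.07]' | python3 -m jog
python3 - <<'E'
from h import *
look('w13',[('blue',.094,(200,80,440,350)),('green',.1,(200,80,440,350))])
go(.632,-.249,.2,91.4)
E
```

```text
time: 30.32
ee_pos: [0.6485, 0.2648, 0.07]
eef_rot: [[-0.34, 0.94, -0.001], [0.94, 0.34, -0.0], [-0.0, -0.001, -1.0]]
ft_force: [0.4, -0.7, -1.8]
grip_width: 0.0363
grasp_force: 60.4
time: 30.95
ee_pos: [0.6488, 0.2649, 0.0708]
eef_rot: [[-0.34, 0.94, 0.0], [0.94, 0.34, 0.0], [0.0, 0.0, -1.0]]
ft_force: [-0.5, 0.1, -0.5]
grip_width: 0.0501
grasp_force: 0.0
time: 31.58
ee_pos: [0.6498, 0.265, 0.213]
eef_rot: [[-0.34, 0.94, 0.004], [0.94, 0.34, 0.002], [0.0, 0.005, -1.0]]
ft_force: [0.0, -0.0, -0.4]
grip_width: 0.0666
grasp_force: 0.0
blue [315. 232.] [  0.6489   0.2657  37.0184  35.0697 -70.1607]
green [305. 223.] [  0.6477   0.2696 114.8189  67.0116  19.795 ]
rot [ 1.000e-03  0.000e+00 -1.248e+00] shift [-0.4776 -0.1904  0.0106] t 31.62 q7 0.09
```

Scaled: -0.62 rad / 1.5708 = -0.3947.

```bash
echo '[0,0,-0.1146,0,0,0,0.07,0,0,-0.2292,0,0,0,0.07,0,0,-0.3438,0,0,0,0.07,0,0,-0.3947,0,0,0,0.07]' | python3 -m jog
echo '[0,0,-0.1146,0,0,0,0.07,0,0,-0.2292,0,0,0,0.07,0,0,-0.3438,0,0,0,0.07,0,0,-0.3998,0,0,0,0.07,0,0,-0.3998,0,0,0,0.07]' | python3 -m jog
echo '[0,0,0,0.0075,-0.1375,0,0.06,0,0,0,0.015,-0.275,0,0.06,0,0,0,0.0225,-0.4125,0,0.06,0,0,0,0.03,-0.55,0,0.06,0,0,0,0.0375,-0.675,0,0.06]' | python3 -m jog
echo '[0,0,0,0.0075,-0.1375,0,0.06,0,0,0,0.015,-0.275,0,0.06,0,0,0,0.0225,-0.4125,0,0.06,0,0,0,0.03,-0.55,0,0.06,0,0,0,0.0363,-0.6075,0,0.06]' | python3 -m jog
echo '[0,0,0,0,0,0,0.06,0,0,0,0,0,0,0.06,0,0,0,0,0,0,0.06]' | python3 -m jog
python3 - <<'E'
from h import *
s=look('w14',[('red',.008,(180,80,460,350)),('white',.03,(250,120,400,330))])
go(.632,-.249,.2,91.4)
for b in blobs(s['image'],'red',(180,80,460,350),300,3):
    x0,y0=b.min(0); x1,y1=b.max(0); print(x0,y0,x1,y1)
    h=cv2.cvtColor(s['image'],cv2.COLOR_RGB2HSV)[y0:y1,x0:x1]; m=((h[...,1]<70)&(h[...,2]>90)); m=cv2.morphologyEx(m.astype(np.uint8),cv2.MORPH_OPEN,np.ones((3,3)))
    for c in cv2.findContours(m,cv2.RETR_EXTERNAL,2)[0]:
        if cv2.contourArea(c)>200: p=c[:,0]+[x0,y0]; print('h',p.mean(0),np.round(rect(ray(s,p,.03)),4))
E
```

```text
time: 32.12
ee_pos: [0.6475, 0.2644, 0.2079]
eef_rot: [[-0.825, 0.565, -0.004], [0.565, 0.825, -0.001], [0.003, -0.004, -1.0]]
ft_force: [0.2, -0.2, 0.3]
grip_width: 0.07
grasp_force: 0.0
time: 32.75
ee_pos: [0.6477, 0.2644, 0.2083]
eef_rot: [[-1.0, -0.023, -0.004], [-0.023, 1.0, -0.001], [0.004, -0.001, -1.0]]
ft_force: [-0.1, -0.6, -0.3]
grip_width: 0.0703
grasp_force: 0.0
time: 33.38
ee_pos: [0.6394, -0.0077, 0.2095]
eef_rot: [[-1.0, -0.022, -0.002], [-0.022, 1.0, -0.001], [0.002, -0.001, -1.0]]
ft_force: [0.3, -0.6, 1.1]
grip_width: 0.0599
grasp_force: 0.0
time: 34.0
ee_pos: [0.6296, -0.254, 0.2092]
eef_rot: [[-1.0, -0.017, -0.003], [-0.017, 1.0, -0.002], [0.003, -0.002, -1.0]]
ft_force: [-0.3, -0.4, -0.0]
grip_width: 0.0601
grasp_force: 0.0
time: 34.38
ee_pos: [0.6325, -0.2452, 0.2106]
eef_rot: [[-1.0, -0.029, 0.0], [-0.029, 1.0, 0.002], [-0.0, 0.002, -1.0]]
ft_force: [0.5, 0.8, 0.8]
grip_width: 0.0598
grasp_force: 0.0
red [312. 208.] [  0.6329  -0.2494 113.4571  60.2063   1.437 ]
white [311. 215.] [ 0.6331 -0.2497 53.5529  9.7064  1.5733]
rot [0.001 0.    0.004] shift [ 0.0005 -0.0032  0.0107] t 34.42 q7 1.92
282 156 341 262
h [311.5        218.71428571] [ 0.6327 -0.2494 58.5574 13.1371  1.6202]
```

The lid's plate (113x60 mm) and handle (58.6x13 mm) agree on centre (0.6327, -0.2495) and yaw 1.5°. I'll grasp the handle.

Scaled: 0.17 m / 0.4 = 0.425, 0.04 m / 0.4 = 0.1.

```bash
echo '[0,0,0,0,-0.011,0.1,0.045,0,0,0,0,-0.011,0.25,0.045,0,0,0,0,-0.011,0.35,0.045,0,0,0,0,-0.011,0.4125,0.045,0,0,0,0,-0.011,0.425,0.045]' | python3 -m jog
echo '[0,0,0,0,0,0.0375,0.045,0,0,0,0,0,0.065,0.045,0,0,0,0,0,0.07,0.045,0,0,0,0,0,0.07,0.045]' | python3 -m jog
echo '[0,0,0,0,0,0,0.005,0,0,0,0,0,0,0.005,0,0,0,0,0,0,0.005,0,0,0,0,0,0,0.005,0,0,0,0,0,0,0.005]' | python3 -m jog
echo '[0,0,0,0,0,-0.05,0.005,0,0,0,0,0,-0.15,0.005,0,0,0,0,0,-0.3,0.005,0,0,0,0,0,-0.45,0.005,0,0,0,0,0,-0.45,0.005]' | python3 -m jog
python3 - <<'E'
from h import *
s=wrist('w15'); st=read_state(); dz=st['ee_pos'][2]-.012
for b in blobs(s['image'],'red',(100,60,540,400),300,3): print(b.mean(0),b.min(0),b.max(0),np.round(rect(ray(s,b,dz+.008)),4))
C=np.linalg.inv(s['tool_from_camera']); K=s['camera_matrix']
for off in(-.006,-.003,0,.003):
  for z in(.004,.012): print(off,z,*[((p:=K@(C@[.058+off,y,z,1])[:3])[:2]/p[2]).round() for y in(-.031,.031)])
go(.6487,.2655,.2,109.9)
E
```

```text
time: 35.05
ee_pos: [0.6308, -0.2513, 0.0386]
eef_rot: [[-1.0, -0.026, -0.004], [-0.026, 1.0, 0.002], [0.004, 0.002, -1.0]]
ft_force: [-0.2, 0.1, -0.7]
grip_width: 0.0449
grasp_force: 0.0
time: 35.55
ee_pos: [0.632, -0.2532, 0.0129]
eef_rot: [[-1.0, -0.024, 0.001], [-0.024, 1.0, -0.0], [-0.001, -0.0, -1.0]]
ft_force: [-0.1, -0.5, 0.6]
grip_width: 0.0453
grasp_force: 0.0
time: 36.17
ee_pos: [0.6323, -0.2532, 0.0135]
eef_rot: [[-1.0, -0.024, 0.001], [-0.024, 1.0, -0.0], [-0.001, -0.0, -1.0]]
ft_force: [0.1, 0.7, 6.2]
grip_width: 0.0123
grasp_force: 62.3
time: 36.8
ee_pos: [0.6351, -0.2547, 0.2002]
eef_rot: [[-1.0, -0.024, 0.013], [-0.024, 1.0, -0.005], [-0.013, -0.006, -1.0]]
ft_force: [1.0, 0.8, -2.2]
grip_width: 0.0122
grasp_force: 61.7
[284.56581986 234.19399538] [249 176] [339 323] [ 0.6163 -0.2645 74.2662 40.2134  1.0857]
[317.11029412 383.01470588] [294 371] [341 392] [  0.6889  -0.2521  25.6583  13.6481 -88.3749]
[371.60869565 296.99130435] [358 274] [380 323] [ 0.639  -0.2276 27.177  10.8019  4.4968]
-0.006 0.004 [244. 186.] [385. 186.]
-0.006 0.012 [247. 184.] [382. 184.]
-0.003 0.004 [243. 179.] [385. 179.]
-0.003 0.012 [247. 178.] [382. 178.]
0 0.004 [243. 172.] [386. 172.]
0 0.012 [247. 171.] [382. 171.]
0.003 0.004 [242. 165.] [386. 165.]
0.003 0.012 [246. 164.] [383. 164.]
rot [-0.004  0.005 -0.323] shift [-0.0283  0.5188 -0.0049] t 36.85 q7 1.92
```

Scaled: 0.26 m / 0.4 = 0.65, -0.015 m / 0.4 = -0.0375.

```bash
echo '[0,0,0,-0.0075,0.125,0,0.005,0,0,0,-0.015,0.2625,0,0.005,0,0,0,-0.0225,0.4,0,0.005,0,0,0,-0.03,0.5375,0,0.005,0,0,0,-0.0375,0.65,0,0.005]' | python3 -m jog
echo '[0,0,-0.0446,-0.0075,0.1375,0,0.005,0,0,-0.0891,-0.015,0.275,0,0.005,0,0,-0.1337,-0.02,0.4125,0,0.005,0,0,-0.1783,-0.025,0.525,0,0.005,0,0,-0.2056,-0.03,0.5875,0,0.005]' | python3 -m jog
echo '[0,0,0,0,0,0,0.005,0,0,0,0,0,0,0.005,0,0,0,0,0,0,0.005]' | python3 -m jog
python3 - <<'E'
from h import *
go(.648,.2648,.14,109.9)
E
```

```text
time: 37.48
ee_pos: [0.6387, 0.0101, 0.1906]
eef_rot: [[-1.0, -0.026, -0.005], [-0.026, 1.0, 0.001], [0.005, 0.001, -1.0]]
ft_force: [0.0, -0.4, -1.0]
grip_width: 0.0125
grasp_force: 61.6
time: 38.1
ee_pos: [0.6446, 0.2456, 0.1905]
eef_rot: [[-0.938, -0.345, -0.005], [-0.346, 0.938, -0.0], [0.004, 0.002, -1.0]]
ft_force: [0.1, 0.4, -2.1]
grip_width: 0.0122
grasp_force: 61.6
time: 38.48
ee_pos: [0.6475, 0.2389, 0.1926]
eef_rot: [[-0.942, -0.336, 0.0], [-0.336, 0.942, -0.002], [0.001, -0.002, -1.0]]
ft_force: [-0.7, 0.3, -0.2]
grip_width: 0.0127
grasp_force: 61.6
rot [-0.002 -0.001 -0.005] shift [-0.0092  0.0244  0.0526] t 38.48 q7 1.46
```

Scaled: 0.055 m / 0.4 = 0.1375, 0.05 m / 0.4 = 0.125, -0.003 rad / 1.5708 = -0.0019.

```bash
echo '[0,0,0,-0.0125,0.035,0,0.005,0,0,-0.0019,-0.0225,0.0588,0,0.005,0,0,-0.0019,-0.0225,0.0588,0.075,0.005,0,0,-0.0019,-0.0225,0.0588,0.125,0.005,0,0,-0.0019,-0.0225,0.0588,0.1375,0.005]' | python3 -m jog
echo '[0,0,0,0,0,0.0125,0.005,0,0,0,0,0,0.025,0.005,0,0,0,0,0,0.025,0.005,0,0,0,0,0,0.025,0.005]' | python3 -m jog
python3 - <<'E'
from h import *
wrist('w16')
go(.648,.2648,.114,109.9)
E
```

```text
time: 39.1
ee_pos: [0.6459, 0.2683, 0.1358]
eef_rot: [[-0.939, -0.344, -0.003], [-0.344, 0.939, -0.001], [0.003, 0.0, -1.0]]
ft_force: [-0.6, -0.3, -1.1]
grip_width: 0.0124
grasp_force: 61.6
time: 39.6
ee_pos: [0.6474, 0.2677, 0.1281]
eef_rot: [[-0.939, -0.343, 0.001], [-0.343, 0.939, 0.0], [-0.001, 0.0, -1.0]]
ft_force: [0.3, 0.7, -1.7]
grip_width: 0.0126
grasp_force: 61.6
rot [0.    0.001 0.003] shift [ 0.0005 -0.0029  0.0141] t 39.65 q7 1.43
```

Scaled: 0.01 m / 0.4 = 0.025, -0.0028 m / 0.4 = -0.007.

```bash
echo '[0,0,0,0.001,-0.005,0.005,0.005,0,0,0,0.001,-0.007,0.015,0.005,0,0,0,0.001,-0.007,0.025,0.005,0,0,0,0.001,-0.007,0.025,0.005,0,0,0,0.001,-0.007,0.025,0.005]' | python3 -m jog
python3 - <<'E'
from h import *
go(.648,.2648,.114,109.9)
E
```

```text
time: 40.28
ee_pos: [0.6478, 0.2649, 0.1175]
eef_rot: [[-0.939, -0.343, -0.0], [-0.343, 0.939, 0.0], [0.0, 0.0, -1.0]]
ft_force: [-0.0, 0.7, -1.5]
grip_width: 0.0124
grasp_force: 61.6
rot [ 0.    -0.     0.003] shift [-0.0002 -0.0002  0.0035] t 40.27 q7 1.43
```

Scaled: 0.0045 m / 0.4 = 0.0113, 0.0035 m / 0.4 = 0.0088.

```bash
echo '[0,0,0,0,0,0.005,0.005,0,0,0,0,0,0.0088,0.005,0,0,0,0,0,0.0113,0.005,0,0,0,0,0,0.0113,0.005]' | python3 -m jog
echo '[0,0,0,0,0,0,0.02,0,0,0,0,0,0,0.03,0,0,0,0,0,0,0.04,0,0,0,0,0,0,0.04]' | python3 -m jog
echo '[0,0,0,0,0,-0.075,0.04,0,0,0,0,0,-0.2,0.04,0,0,0,0,0,-0.3,0.04,0,0,0,0,0,-0.3,0.04,0,0,0,0,0,-0.3,0.04]' | python3 -m jog
python3 - <<'E'
from h import *
s=look('w17',[('red',.108,(180,60,460,380))])
a=save('scene','scene2')['image']; b=s['image']
cv2.imwrite('pics/final.png',np.hstack([cv2.resize(a[220:420,360:520],(400,500)),cv2.resize(b[60:360,200:440],(400,500))])[:,:,::-1])
E
```

```text
time: 40.78
ee_pos: [0.6477, 0.2648, 0.1135]
eef_rot: [[-0.939, -0.343, 0.0], [-0.343, 0.939, -0.0], [-0.0, -0.0, -1.0]]
ft_force: [-1.7, -0.4, 1.5]
grip_width: 0.0123
grasp_force: 62.0
time: 41.28
ee_pos: [0.6478, 0.2648, 0.1131]
eef_rot: [[-0.939, -0.343, 0.0], [-0.343, 0.939, -0.0], [-0.0, -0.0, -1.0]]
ft_force: [0.5, 0.7, -0.4]
grip_width: 0.0399
grasp_force: 0.0
time: 41.9
ee_pos: [0.6472, 0.2645, 0.2323]
eef_rot: [[-0.939, -0.343, -0.001], [-0.343, 0.939, -0.001], [0.002, -0.0, -1.0]]
ft_force: [0.2, 0.1, -1.2]
grip_width: 0.0399
grasp_force: 0.0
red [317. 227.] [  0.6485   0.2665 113.7833  61.5476  20.0711]
```

View pics/final.png

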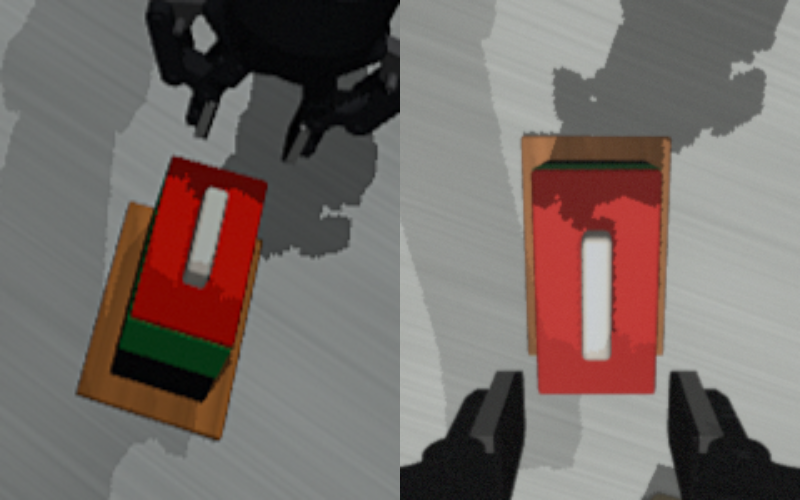

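The lid sits squarely on the stack (handle at (597,295) in the picture). Its centre is within 1 mm of the green tier's and the yaw matches. The gripper is open and clear, so I'm handing in.

```bash
python3 -c "
from station import *
print(job_done())"
```

```text
the job is handed in; nothing more can be done
None
```

I packed the gift box on the board in the order asked and handed it in at about 42 s; the last images show the tiers and lid stacked squarely with the gripper clear, but no verdict came back.

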